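# Chock the pipe, pull the rack's stop

### The job

The grey pipe on the sloping feed rack is held back only by the pull-out stop. Push the wooden chock thin edge first, snug under the middle of the pipe on its downhill side, between the two arms of the stop, and let go of it; only then pinch the stop's two side buttons together to free its catch, draw the stop out along its leaning axis without dropping it, and set it down on the black rubber mat with its grip over the mat. The pipe must stay where it is on the rack, resting against the chock; leave the coupling, the tin and the spanner alone.

Things in the scene. Friction and masses are not known exactly. Their poses are not given: they have to be found in the camera images.
- rack: Fixed wooden feed rack, base 280 x 230 mm on the bench; origin at bench level under its middle. +x points downhill (level), y along the pipe, z up. Its sloping board, 220 mm wide in y, falls 7 degrees towards +x: the surface is 59.8 mm - 0.1228 x above the bench (74 mm at x = -115, 58 mm at x = +15). An upstand closes the high end; the stop's dark steel socket is at the low end.
- stop_grip (a point): Grip head of the loose aluminium stop (190 g), midway between its two ribbed grey buttons, at (98, 0, 81) mm of the rack when plugged in. z: the axis it is drawn out along, then leaning 30 degrees from vertical towards the rack's +x; y: rack's y. Buttons face +y and -y, 26 mm wide (x), from 22 mm below to 22 mm above the point. Cap top 32 mm above it; socket's face 36 mm below.
- stop_bar (a point): Middle of the stop's cross bar, same axes as stop_grip. The bar is 188 mm long (y), its near face 27 mm uphill of the grip's axis; from its ends two arms, at y = +-80 to +-94 mm, run uphill to the pipe and end in rubber feet on the board. Bar and arms top out 38 mm above the board. With stop_grip's z upright, the feet reach 86 mm below stop_grip.
- stop_tongue (a point): Lower end of the stop's tongue, 64 mm below stop_grip on its axis. Tongue and barbs reach 28 mm into the socket: drawn 20 mm along the axis the barbs are clear of the catch, 30 mm all is out. Off the rack the stop can stand on this tongue and its two feet with its z leaning 10 degrees from upright towards its own +x.
- button_a (a joint): Travel of the stop's +y button, 0 = out, 0.009 m = fully in. Spring about 2 N at first, 6 N fully in. Over both buttons: 62 mm free, 44 mm pinched. The catch frees only with both at least 7 mm in at once; 15 to 25 N of grip pinches them home and carries the stop.
- button_b (a joint): The same for the stop's -y button.
- pipe_center (a point): Centre, on the axis, of the loose grey plastic pipe, 60 mm in diameter, 200 mm long, about 0.4 kg, lying across the sloping board (along the rack's y) against the stop's two arms; at (-73, 0, 99) mm of the rack. The frame turns as it rolls. With neither stop nor chock it rolls off.
- chock_center (a point): Loose wooden wedge on the bench, 70 (x) x 45 (y) x 38 mm, about 150 g; point at the middle of its length, 19 mm up. Thin edge at x = -35 mm, a 40 degree face up to x = +10, then a flat-topped block to the thick back at x = +35: grip it there across y. Snug: x downhill, point 46 mm downhill of the pipe's axis along the board, back 45 mm short of the cross bar.
- mat: Fixed black rubber mat on the bench, 200 x 200 x 5 mm; origin at the centre of its underside, sides along its x and y.
- coupling: Bystander: grey pipe coupling, 74 mm in diameter, 75 mm tall, standing; origin at the centre of its underside.
- tin: Bystander: closed tin, 70 mm in diameter, 90 mm tall; origin at the centre of its underside.
- spanner: Bystander: steel spanner 180 mm long, lying along its x; origin at its middle, underneath.
Things that resemble listed ones, but are neither listed nor needed, are in the scene too. There is more than one size of the part that bears pipe_center; the job needs the smallest. Of the things that look like the part that bears chock_center, take the one that is nearest to the robot's base at the start.

How it is judged (in metres and radians):
On the way, in this order (a step that is already met when the one before it is completed fails the run):
1. the chock is snug under the middle of the pipe and let go, with the stop still plugged in (x of pipe_center in the frame of chock_center between -0.056 and -0.034 m and y of pipe_center in the frame of chock_center between -0.022 and 0.022 m and z of pipe_center in the frame of chock_center between 0.004 and 0.02 m and angle between the x axis of chock_center and the x axis of rack, either way round below 0.26 rad and contact force between chock and the fingers below 0.1 N and z of stop_grip in the frame of rack below 0.09 m), for 0.2 s.
2. both buttons of the stop are pinched in by the fingers (value of joint each of button_a, button_b above 0.006 m and contact force between each of button_a, button_b and the fingers above 0.5 N), for 0.1 s.
3. the stop is drawn out of its socket (z of stop_grip in the frame of rack above 0.115 m), for 0.1 s.
At the end, for the whole second after the job is handed in: The pipe rests still against the chock, within 20 mm of its start; the chock is within 10 mm of snug on the downhill side, 22 mm of the pipe's middle, 15 degrees of square; the stop rests on the mat, not held, its grip point within 100 mm of the mat's centre both ways and under 95 mm high (x of pipe_center in the frame of chock_center between -0.056 and -0.034 m and y of pipe_center in the frame of chock_center between -0.022 and 0.022 m and z of pipe_center in the frame of chock_center between 0.004 and 0.02 m and angle between the x axis of chock_center and the x axis of rack, either way round below 0.26 rad and contact force between chock and the fingers below 0.1 N and contact force between chock and pipe above 0.1 N and distance of pipe_center from where it was at the start of the episode below 0.02 m and linear speed of pipe below 0.01 m/s and x of stop_grip in the frame of mat between -0.1 and 0.1 m and y of stop_grip in the frame of mat between -0.1 and 0.1 m and height (world z) of stop_grip below 0.095 m and contact force between stop and mat above 0.1 N and linear speed of stop below 0.02 m/s); the robot touches nothing.
It fails at once if the pipe gets away: it moves more than 30 mm (distance of pipe_center from where it was at the start of the episode above 0.03 m).
It fails at once if the stop is dropped: it flies free with its grip more than 150 mm above the bench (distance of stop_grip from where it was at the start of the episode above 0.04 m and height (world z) of stop_grip above 0.15 m and contact force between stop and anything else below 0.02 N).
It fails at once if a bystander is moved more than 30 mm (distance of any of coupling, tin, spanner from where it was at the start of the episode above 0.03 m).
It also fails if it takes over 64 s, if anything falls off the work surface, if the arm or the gripper's body presses on something with over 40 N, if the wrist force passes 120 N, or if a joint passes its speed limit or range.

### The arm

A 7-joint arm with a two-finger parallel gripper is mounted at the origin on the work surface. World frame = base frame: x ahead of the robot, y to its left, z up, the work surface at z = 0. Lengths are in m, angles in degrees, forces in N, time in s.
With the tool pointing down it reaches from about 0.4 to 0.85 m from the base axis. Payload 10.4 kg.
Tool frame: the origin (TCP) lies between the finger pads; the fingertips stand 11 mm ahead of it and the grasp point (between the pads) lies 8 mm behind it (r.tcp_to_tips is the distance from the TCP to the fingertips, in m); z points along the fingers, y is the line along which they close (so a half turn about z gives the same grasp; the last joint's range is limited). The gripper opens to 87 mm and grips with 3 to 60 N. Pads are 19 mm wide; open, the fingers measure 117 mm over their backs; the gripper's body (75 mm by 190 mm) begins 51 mm behind the grasp point.
Start: joints at [65.111, 19.034, -3.707, 83.658, 1.238, 77.344, -5.071], TCP at [0.25, -0.573, 0.234] pointing down, gripper open.
Joint ranges: [-148.97, 148.97], [-28.65, 121.19], [-84.17, 76.75], [9.2, 138.47], [-72.65, 252.65], [3.7, 117.97], [-149.18, 149.18]. Speed limits (degrees/s): [127.2, 127.2, 159.86, 159.86, 180, 180, 180].

### API

Orientations are given as [roll, pitch, yaw] about the fixed x, y, z axes, in that order (R = Rz(yaw) Ry(pitch) Rx(roll)).
In Python, from rig import telemetry, cams, workorder, r gives the robot as it stands.
- The arm moves only by the tool play_rows, never from a script. Its argument "increments" is a list of rows, each a list of 7 numbers: the shift along the tool's x, y, z in units of 0.2 m (1.0 is 0.2 m), then the turn, a rotation vector about the tool's x, y, z in units of 30 degrees (1.0 is 30 degrees), then the gripper's target within -1 to 1 (fully open at 1, half-way at 0, shut at -1). A call has 1 to 8 rows; each row is the pose to reach, as a shift and turn from the pose commanded when the call began, along the tool's axes at that moment; what a row does not reach only later rows make up. A row lasts 1/8 s, in which the tool goes at most 62.5 mm and 10.7 degrees, less where a joint would pass 70% of its speed; a pose out of reach is approached as far as the arm can. A call with a number of a shift or a turn outside -1 to 1 is refused whole. A call with a gripper value outside its range is refused whole. The fingers move at their own pace and stop on an object; "grip_force" is the grip in N (left out, the last holds). Time passes only in rows, so rows that repeat a pose let the fingers close. It gives the time, the measured TCP pose, the force, the opening and the grip force at its end, in the units of the state.
- telemetry.observe(): the state, without advancing time (a new reading comes with each control period).
- cams.get_image(name): name is "scene" or "top"; returns the picture (384x512x3 uint8, red, green, blue); there is no depth.
- cams.calibration(name): a dict with "fx", "fy", "cx", "cy" (pixels), "k1" (the pictures are not rectified: a ray, as slopes to the right and down, at radius r is drawn at 1 + k1 r^2 times it, then the intrinsics apply), "R" (3x3) and "t" (3): a world point X has camera coordinates R X + t. Camera axes: x right, y down, z forward; pixel columns grow to the right and rows downward; lengths in m; the calibration is good to about 2 mm. A picture is of the moment at which its call begins. calibration takes no time and is no camera call.
- workorder.close_job(): hands the job in; it is judged then, once.
The state is a dict: "t": time; "q": joint angles; "dq": joint speeds; "joint_torque": joint torques, N m; "position": TCP position; "orientation": TCP orientation; "contact_force": force on the tool from outside, world axes, zero at the start; "wrist_torque": the same for the moment, N m; "grip_width": finger opening in m; "finger_force": force on a finger pad.
Only numpy, scipy, OpenCV 4.12 (cv2) and the standard library are available. Lean on these libraries where they do the work, as an engineer would, in place of code of your own. Each camera call takes 0.05 s, during which the arm holds its last target. There are 200 camera calls.

## Working session

There is one attempt and no reset: what is moved stays moved. The work goes in short steps, Python scripts to look and compute and a tool call to move; the robot and the scene stay as the last step left them, time stands still between calls to the robot, and variables do not carry over. Pictures are saved under pics/ and viewed, at most 10 in all, crops included, and the job is handed in when it is done.

Besides the shell and the picture viewer there is one more tool, called as name(argument=value, ...), one argument or row to a line, values as JSON. play_rows: Moves the arm, as the interface text tells. Shifts and turns lie within -1 to 1; 1 stands for 0.2 m of shift or 30 degrees of turn. Its arguments: {"type":"object","properties":{"increments":{"type":"array","items":{"type":"array","items":{"type":"number","minimum":-1,"maximum":1}}},"grip_force":{"type":"number"}},"required":["increments"]}

```bash
ls; mkdir -p pics; python3 - <<'E'
from rig import telemetry, cams
import cv2, numpy as np
for n in ("scene","top"):
    im=cams.get_image(n); cv2.imwrite(f"pics/{n}0.png",im[:,:,::-1])
    c=cams.calibration(n); print(n,{k:np.round(v,4).tolist() for k,v in c.items()})
print(telemetry.observe())
E
```

```text
pics
scene {'fx': 453.0051, 'fy': 453.0051, 'cx': 255.4833, 'cy': 197.3703, 'k1': -0.0044, 'R': [[-0.8005, 0.5993, -0.0053], [0.5092, 0.6755, -0.5333], [-0.316, -0.4296, -0.8459]], 't': [0.4111, -0.1578, 1.7614]}
top {'fx': 355.0747, 'fy': 355.0747, 'cx': 255.7009, 'cy': 187.2394, 'k1': -0.0597, 'R': [[0.0527, -0.9986, 0.0037], [-0.9764, -0.0523, -0.2094], [0.2093, 0.0075, -0.9778]], 't': [-0.0658, 0.4689, 0.9532]}
{'t': 0.1, 'q': array([65.1102296 , 19.06712649, -3.70729185, 83.69940197,  1.23783692,
       77.34241087, -5.06894818]), 'dq': array([ 0.07115405, -0.13286527, -0.10973965, -0.02753047,  0.05030343,
       -0.02581373,  0.00548754]), 'joint_torque': array([ 6.46110930e-04, -6.24551797e+01,  2.40874017e-02, -3.90722036e+01,
       -6.14901306e-02,  3.66022624e-02,  7.37413620e-05]), 'position': array([ 0.25004104, -0.57246159,  0.2328618 ]), 'orientation': array([-1.79930988e+02,  3.20434325e-03,  2.35979796e+01]), 'contact_force': array([-0.61068128,  0.11558023,  0.49951469]), 'wrist_torque': array([0.03590894, 0.0259599 , 0.03078002]), 'finger_force': 0.0, 'grip_width': 0.08724323760061384}
```

View pics/scene0.png

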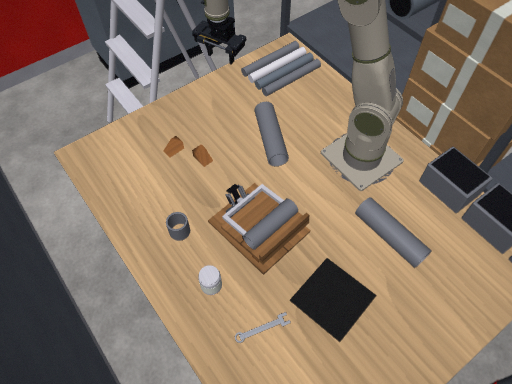

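View pics/top0.png

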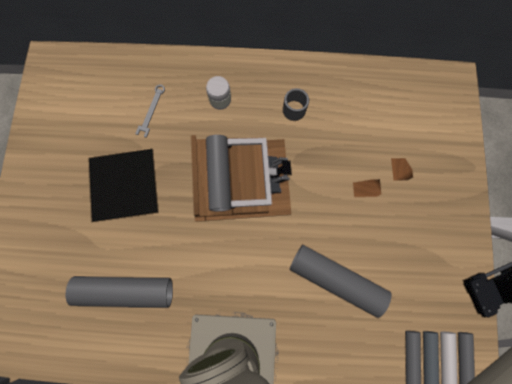

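The scene view shows the rack with the pipe and stop, centred near (258,228). The mat is near (333,298), the spanner near (262,327), the tin near (209,280) and the coupling near (178,226). In the top view, the chock candidates are A at (367,188) and B at (401,169). The pipe candidates are the one on the rack (218,172), a long one (120,292), a long one (340,280) and the small stock at (440,360). My choices are the rack pipe, which is the smallest and sits against the stop, and chock A, which is nearer the base at (233,345). I'll measure both and check the choice in a crop.

```bash
cat > h.py <<'E'
import numpy as np, cv2
from rig import telemetry, cams, r
C={n:cams.calibration(n) for n in("scene","top")}
def K(c): return np.array([[c["fx"],0,c["cx"]],[0,c["fy"],c["cy"]],[0,0,1.]]), np.array([c["k1"],0,0,0.])
def ray(n,uv):
    c=C[n];k,d=K(c);p=cv2.undistortPoints(np.float64(uv).reshape(-1,1,2),k,d).reshape(-1,2)
    R=np.array(c["R"]);v=np.c_[p,np.ones(len(p))]@R
    return -R.T@np.array(c["t"]),v/np.linalg.norm(v,axis=1)[:,None]
def plane(n,uv,z):
    o,v=ray(n,uv);return o+v*((z-o[2])/v[:,2])[:,None]
def tri(a,b):
    A=0;B=0
    for n,uv in(("scene",a),("top",b)):
        o,v=ray(n,uv);P=np.eye(3)-np.outer(v[0],v[0]);A=A+P;B=B+P@o
    return np.linalg.solve(A,B)
def proj(n,X):
    c=C[n];k,d=K(c);return cv2.projectPoints(np.float64(X).reshape(-1,1,3),cv2.Rodrigues(np.array(c["R"]))[0],np.array(c["t"]),k,d)[0].reshape(-1,2)
E
python3 - <<'E'
from h import *
t=cv2.imread("pics/top0.png");s=cv2.imread("pics/scene0.png")
for n,im in(("top",t),("scene",s)):
    hsv=cv2.cvtColor(im,cv2.COLOR_BGR2HSV)
    brown=cv2.inRange(hsv,(3,110,40),(16,255,165)); dark=cv2.inRange(im,(0,0,0),(22,22,22))
    for nm,m in(("brown",brown),("dark",dark)):
        for c in cv2.findContours(m,cv2.RETR_EXTERNAL,cv2.CHAIN_APPROX_NONE)[0]:
            a=cv2.contourArea(c)
            if a>120:
                q=cv2.minAreaRect(c); M=cv2.moments(c)
                z=.005 if nm=="dark" else .0
                print(n,nm,a,np.round(q[0],1),np.round(q[1],1),round(q[2],1),plane(n,[q[0]],z)[0].round(3))
def crop(im,x,y,w,h,f): return cv2.resize(im[y:y+h,x:x+w],None,fx=f,fy=f,interpolation=cv2.INTER_CUBIC)
a=crop(t,345,145,80,60,5);b=crop(t,185,125,115,100,4)
cc=crop(s,150,130,70,50,5);d=crop(s,200,175,115,100,4)
W=np.zeros((600,800,3),np.uint8)
for i,(q,x,y) in enumerate(((a,0,0),(cc,410,0))): q=q[:190*2][:,:390];W[y:y+min(q.shape[0],190+0),x:x+q.shape[1]]=q[:190]
W=np.zeros((600,800,3),np.uint8)
def put(q,x,y): W[y:y+q.shape[0],x:x+q.shape[1]]=q
put(crop(t,347,152,70,50,4),0,0);put(crop(s,155,130,65,45,4),400,0)
put(crop(t,187,127,110,95,3.6),0,210);put(crop(s,203,180,110,95,3.6),400,210)
cv2.imwrite("pics/crop0.png",W)
E
```

```text
top brown 427.0 [366.7 188. ] [17.5 27.9] 85.6 [ 0.498 -0.372  0.   ]
top brown 381.5 [401.5 169. ] [22. 21.] 90.0 [ 0.563 -0.48   0.   ]
top brown 1689.0 [246.1 172. ] [53.7 33.6] 86.4 [ 0.528 -0.009  0.   ]
top brown 260.5 [276.5 147.5] [17. 17.] 90.0 [ 0.609 -0.097  0.   ]
top brown 2152.5 [240.5 176.3] [86.1 97.2] 87.9 [0.513 0.007 0.   ]
top dark 171.5 [474.2 297.4] [40.2  9.8] 72.0 [ 0.193 -0.681  0.005]
top dark 397.5 [502.  284.5] [35. 18.] 90.0 [ 0.232 -0.768  0.005]
top dark 3067.0 [121.7 185. ] [61.5 66.8] 81.9 [0.467 0.359 0.005]
scene brown 2204.5 [262.3 222. ] [81.7 74.6] 43.4 [ 0.483 -0.001  0.   ]
scene brown 816.0 [254.6 210.6] [21.4 43.9] 48.8 [ 0.476 -0.055  0.   ]
scene brown 242.5 [202. 155.] [21.2 14.1] 45.0 [ 0.49  -0.381  0.   ]
scene brown 236.0 [172.9 146.1] [15.2 20.2] 53.1 [ 0.557 -0.488  0.   ]
scene brown 5527.5 [492.9  95.7] [ 57.7 156. ] 30.1 [-0.677  0.101 -0.   ]
scene brown 5961.0 [442.  56.] [ 53.8 164.5] 31.6 [-0.698 -0.196  0.   ]
scene dark 176.0 [170.8  62.1] [ 8.  27.3] 63.4 [ 0.314 -0.905  0.005]
scene dark 379.5 [221.   29.8] [23.  26.9] 87.0 [ 0.006 -0.953  0.005]
scene dark 232.0 [399.5   7.5] [15. 19.] 90.0 [-0.798 -0.558  0.005]
```

View pics/crop0.png

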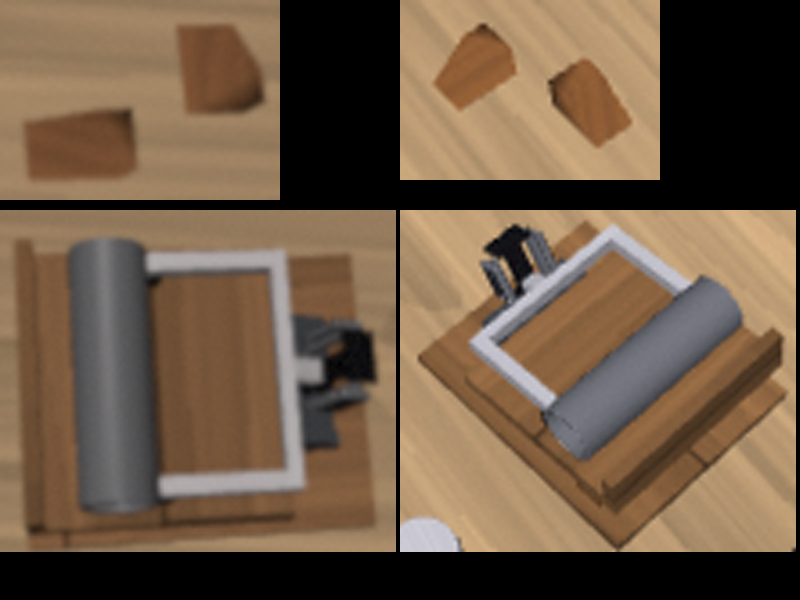

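The crop confirms chock A: its thin edge faces the image left (towards the rack) and its back faces right. The rack's +x is also to the image right (≈ -y world), and the stop's black and grey grip is at about top (287,168). Next I'll measure the poses.

```bash
python3 - <<'E'
from h import *
from scipy.optimize import least_squares
ims={n:cv2.imread(f"pics/{n}0.png") for n in C}
def cont(m,pt):
    cs=cv2.findContours(m,cv2.RETR_EXTERNAL,cv2.CHAIN_APPROX_NONE)[0]
    return min([c for c in cs if cv2.contourArea(c)>60],key=lambda c:np.hypot(*(np.array(cv2.minAreaRect(c)[0])-pt)))
for n,pt,pp,fp,box in(("top",(367,188),(218,172),(250,172),(185,125,300,225)),("scene",(202,155),(270,223),(255,212),(200,175,315,275))):
    im=ims[n];hsv=cv2.cvtColor(im,cv2.COLOR_BGR2HSV)
    c=cont(cv2.inRange(hsv,(3,110,20),(16,255,165)),pt)
    h=cv2.convexHull(c);p=cv2.approxPolyDP(h,1.3,True).reshape(-1,2)
    print(n,"chock poly",p.tolist());print(" z0",plane(n,p,0)[:,:2].round(3).tolist());print(" z38",plane(n,p,.038)[:,:2].round(3).tolist())
    B=np.zeros(im.shape[:2],np.uint8);B[box[1]:box[3],box[0]:box[2]]=255
    w=cv2.inRange(hsv,(0,0,150),(180,60,255))&B
    c=cont(w,fp);q=cv2.approxPolyDP(cv2.convexHull(c),2.5,True).reshape(-1,2);print(" frame",q.tolist());print("  z.09",plane(n,q,.09)[:,:2].round(3).tolist())
    g=cv2.inRange(hsv,(0,0,55),(180,70,140))&B
    g=cv2.morphologyEx(g,cv2.MORPH_OPEN,np.ones((7,7)))
    c=cont(g,pp);q=cv2.minAreaRect(c);print(" pipe",np.round(q[0],1),np.round(q[1],1),cv2.boxPoints(q).round(1).tolist(),plane(n,[q[0]],.105)[0].round(4))
m=cv2.inRange(ims["top"],(0,0,0),(30,30,30));c=cont(m,(122,185));q=cv2.minAreaRect(c)
print("mat",plane("top",cv2.boxPoints(q),.005)[:,:2].round(3).tolist(),plane("top",[q[0]],.005)[0])
E
```

```text
top chock poly [[379, 180], [381, 192], [379, 195], [364, 197], [354, 196], [353, 182], [370, 179]]
 z0 [[0.524, -0.409], [0.488, -0.415], [0.478, -0.409], [0.47, -0.363], [0.471, -0.333], [0.514, -0.33], [0.526, -0.382]]
 z38 [[0.515, -0.396], [0.48, -0.401], [0.47, -0.395], [0.462, -0.352], [0.464, -0.323], [0.505, -0.32], [0.516, -0.37]]
 frame [[265, 138], [274, 170], [271, 203], [233, 205], [228, 139]]
  z.09 [[0.605, -0.06], [0.514, -0.089], [0.422, -0.084], [0.411, 0.017], [0.597, 0.043]]
 pipe [218.  172.5] [75.9 22.5] [[204.5, 135.3000030517578], [226.89999389648438, 133.89999389648438], [231.60000610351562, 209.60000610351562], [209.1999969482422, 211.10000610351562]] [0.495  0.0621 0.105 ]
scene chock poly [[199, 145], [202, 145], [206, 149], [212, 160], [204, 166], [193, 156], [192, 150]]
 z0 [[0.472, -0.43], [0.462, -0.422], [0.461, -0.396], [0.472, -0.337], [0.513, -0.331], [0.52, -0.398], [0.508, -0.425]]
 z38 [[0.485, -0.401], [0.476, -0.394], [0.474, -0.369], [0.485, -0.311], [0.525, -0.306], [0.532, -0.37], [0.52, -0.397]]
 frame [[263, 184], [283, 200], [243, 234], [222, 216], [239, 198]]
  z.09 [[0.419, -0.081], [0.405, 0.013], [0.591, 0.036], [0.608, -0.061], [0.52, -0.085]]
 pipe [270.1 223.1] [18.4 62.5] [[240.5, 236.8000030517578], [287.5, 195.60000610351562], [299.6000061035156, 209.39999389648438], [252.6999969482422, 250.60000610351562]] [0.5009 0.0639 0.105 ]
mat [[0.545, 0.483], [0.581, 0.283], [0.393, 0.238], [0.357, 0.43]] [0.46717444 0.35771922 0.005     ]
```

```bash
cat >> h.py <<'E'
from scipy.spatial.transform import Rotation as Ro
def pose(yaw,tilt=0): return Ro.from_euler('z',yaw,degrees=True)*Ro.from_euler('x',180,degrees=True)*Ro.from_euler('y',tilt,degrees=True)
def go(p,yaw,tilt=0,grasp=True):
    "row to bring the grasp point (or TCP) to p"
    s=telemetry.observe();R0=Ro.from_euler('xyz',s['orientation'],degrees=True);R=pose(yaw,tilt)
    p=np.array(p)+(R.apply([0,0,.008]) if grasp else 0)
    sh=R0.inv().apply(p-s['position'])/.2;tu=(R0.inv()*R).as_rotvec(degrees=True)/30
    print("t",round(s['t'],2),"shift",sh.round(3).tolist(),"turn",tu.round(3).tolist(),"tcp",p.round(4).tolist())
RY=-83.3; RO=np.array([.507,-.0095,0]); RR=Ro.from_euler('z',RY,degrees=True)
def rack(v): return RO+RR.apply(np.array(v)/1000)
E
python3 - <<'E'
from h import *
go([.4955,-.3885,.12],92)
for nm,v in(("cap",[114,0,108.7]),("grip",[98,0,81]),("pipe",[-73,0,99]),("barR",[62,94,90]),("barL",[62,-94,90])):
    X=rack(v);print(nm,X.round(4),proj("top",X).round(1),proj("scene",X).round(1))
for z,x in ((0,-.035),(.038,.035)):
  for y in(-.0225,.0225):
    X=np.array([.4945,-.366,0])+Ro.from_euler('z',-88,degrees=True).apply([x,y,z]);print(proj("top",X).round(1),proj("scene",X).round(1))
E
```

```text
t 0.1 shift [1.493, -0.351, 0.605] turn [-0.002, -0.001, -2.28] tcp [0.4955, -0.3885, 0.112]
cap [ 0.5203 -0.1227  0.1087] [[287.1 166.6]] [[232.4 187.6]]
grip [ 0.5184 -0.1068  0.081 ] [[280.5 169.6]] [[235.8 194.7]]
pipe [0.4985 0.063  0.099 ] [[218.  171.8]] [[270.4 223.4]]
barR [ 0.6076 -0.0601  0.09  ] [[265.2 137.2]] [[222.2 216.2]]
barL [ 0.4209 -0.082   0.09  ] [[270.1 203.4]] [[262.5 184. ]]
[[353.5 196.2]] [[213.  160.7]]
[[352.9 181.4]] [[203.5 166.6]]
[[381.2 194.2]] [[201.5 143.5]]
[[380.3 178.9]] [[191.9 149.3]]
```

play_rows(
  increments=[
    [0.25,-0.1,0,0,0,-0.35,1],
    [0.5,-0.2,0,0,0,-0.7,1],
    [0.75,-0.25,0.1,0,0,-1,1],
    [0.9,-0.3,0.2,0,0,-1,1],
    [0.98,-0.33,0.3,0,0,-1,1],
    [0.98,-0.33,0.3,0,0,-1,1],
  ],
)

```text
t: 0.85
position: [0.4036, -0.432, 0.1719]
orientation: [-179.8, -0.1, 53.7]
contact_force: [-0.5, -0.8, 1.3]
grip_width: 0.0866
finger_force: 0.0
```

```bash
python3 -c "
from h import *
go([.4955,-.3885,.12],92)"
```

```text
t 0.85 shift [0.447, 0.243, 0.299] turn [-0.005, -0.004, -1.275] tcp [0.4955, -0.3885, 0.112]
```

play_rows(
  increments=[
    [0.2,0.1,0.1,0,0,-0.35,1],
    [0.4,0.2,0.2,0,0,-0.7,1],
    [0.447,0.243,0.3,0,0,-1,1],
    [0.447,0.243,0.3,0,0,-1,1],
    [0.447,0.243,0.3,0,0,-1,1],
  ],
)

```text
t: 1.48
position: [0.4945, -0.3926, 0.1148]
orientation: [180.0, 0.1, 83.3]
contact_force: [-0.8, -0.2, 0.1]
grip_width: 0.0871
finger_force: 0.0
```

```bash
python3 -c "
from h import *
go([.4955,-.3885,.06],92)"
```

```text
t 1.48 shift [0.021, 0.002, 0.314] turn [0.001, 0.003, -0.291] tcp [0.4955, -0.3885, 0.052]
```

play_rows(
  increments=[
    [0.02,0.002,0.15,0,0,-0.29,1],
    [0.02,0.002,0.3,0,0,-0.29,1],
    [0.02,0.002,0.38,0,0,-0.29,1],
    [0.02,0.002,0.48,0,0,-0.29,1],
    [0.02,0.002,0.48,0,0,-0.29,1],
  ],
)

```text
t: 2.1
position: [0.4956, -0.3867, 0.0165]
orientation: [-179.9, -0.1, 92.2]
contact_force: [-1.0, 0.8, 0.6]
grip_width: 0.0871
finger_force: 0.0
```

```bash
python3 -c "
from h import *
go([.4955,-.3885,.027],92)"
```

```text
t 2.1 shift [-0.009, -0.001, -0.012] turn [-0.003, -0.002, 0.008] tcp [0.4955, -0.3885, 0.019]
```

play_rows(
  increments=[
    [-0.01,0,-0.01,0,0,0,-1],
    [-0.01,0,-0.01,0,0,0,-1],
    [-0.01,0,-0.01,0,0,0,-1],
    [-0.01,0,-0.01,0,0,0,-1],
    [-0.01,0,-0.01,0,0,0,-1],
    [-0.01,0,-0.01,0,0,0,-1],
  ],
  grip_force=20,
)

```text
t: 2.85
position: [0.4965, -0.3888, 0.0197]
orientation: [180.0, 0.0, 92.3]
contact_force: [0.6, -0.2, 0.3]
grip_width: 0.045
finger_force: 19.9
```

play_rows(
  increments=[
    [0,0,-0.2,0,0,0,-1],
    [0,0,-0.5,0,0,0,-1],
    [0,0,-0.8,0,0,0,-1],
    [0,0,-0.8,0,0,0,-1],
    [0,0,-0.8,0,0,0,-1],
  ],
)

```text
t: 3.48
position: [0.496, -0.3886, 0.1787]
orientation: [-179.9, -0.0, 92.3]
contact_force: [0.4, -0.3, -2.6]
grip_width: 0.0451
finger_force: 19.9
```

```bash
python3 -c "
from h import *
cv2.imwrite('pics/s1.png',cams.get_image('scene')[40:240,120:320,::-1].repeat(3,0).repeat(3,1))
X=rack([0,0,140]);print(X)
go(X,96.7,7)"
```

```text
[ 0.507  -0.0095  0.14  ]
t 3.52 shift [1.895, 0.132, 0.231] turn [0.005, 0.23, -0.147] tcp [0.5069, -0.0085, 0.1321]
```

View pics/s1.png

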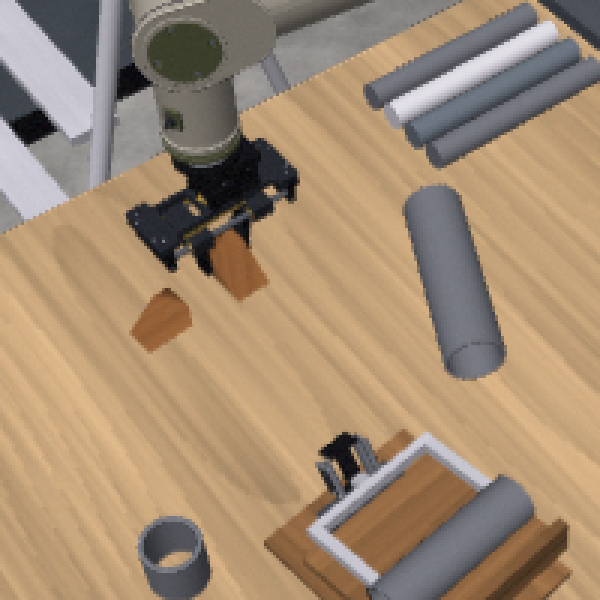

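The chock is held with its thin edge pointing towards the rack. I'll carry it over, high enough to clear the stop.

play_rows(
  increments=[
    [0.2,0,0,0,0,0,-1],
    [0.5,0.05,0,0,0.05,-0.05,-1],
    [0.8,0.08,0,0,0.1,-0.1,-1],
    [1,0.1,0,0,0.2,-0.14,-1],
    [1,0.1,0,0,0.23,-0.14,-1],
    [1,0.1,0,0,0.23,-0.14,-1],
  ],
)

```text
t: 4.28
position: [0.5077, -0.1893, 0.1782]
orientation: [179.9, -6.9, 96.4]
contact_force: [0.2, -0.4, -1.3]
grip_width: 0.0449
finger_force: 19.9
```

```bash
python3 -c "
from h import *
go(rack([19.5,0,180]),96.7,7)"
```

```text
t 4.28 shift [0.792, 0.097, 0.127] turn [0.006, 0.003, -0.01] tcp [0.5092, -0.0279, 0.1721]
```

play_rows(
  increments=[
    [0.2,0.03,0,0,0,0,-1],
    [0.45,0.07,0.03,0,0,0,-1],
    [0.7,0.097,0.08,0,0,0,-1],
    [0.79,0.097,0.127,0,0,0,-1],
    [0.79,0.097,0.127,0,0,0,-1],
    [0.79,0.097,0.127,0,0,0,-1],
  ],
)

```text
t: 5.03
position: [0.5098, -0.0294, 0.1732]
orientation: [179.8, -6.9, 96.4]
contact_force: [0.7, -0.2, -1.5]
grip_width: 0.0449
finger_force: 19.9
```

```bash
python3 -c "
from h import *
s=np.array([-5.3,0,88.4]);u=np.array([.9925,0,-.1219]);n=np.array([.1219,0,.9925])
go(rack(s+25*u+20*n),96.7,7)
go(rack(s+25*u+3*n),96.7,7)"
```

```text
t 5.03 shift [-0.05, -0.004, 0.376] turn [0.009, 0.005, -0.012] tcp [0.5094, -0.0303, 0.0973]
t 5.03 shift [-0.05, -0.004, 0.461] turn [0.009, 0.005, -0.012] tcp [0.5092, -0.0283, 0.0804]
```

play_rows(
  increments=[
    [-0.05,0,0.12,0,0,0,-1],
    [-0.05,0,0.24,0,0,0,-1],
    [-0.05,0,0.34,0,0,0,-1],
    [-0.05,0,0.4,0,0,0,-1],
    [-0.05,0,0.44,0,0,0,-1],
    [-0.05,0,0.46,0,0,0,-1],
    [-0.05,0,0.46,0,0,0,-1],
  ],
)

```text
t: 5.9
position: [0.5102, -0.0261, 0.0811]
orientation: [179.7, -6.9, 96.5]
contact_force: [0.4, -0.1, -1.3]
grip_width: 0.045
finger_force: 19.9
```

```bash
python3 -c "
from h import *
a=cams.get_image('scene')[150:270,195:325,::-1];b=cams.get_image('top')[120:230,185:305,::-1]
a=cv2.resize(a,(400,370));b=cv2.resize(b,(400,370));cv2.imwrite('pics/s2.png',np.hstack([a,b]))
s=np.array([-5.3,0,88.4]);u=np.array([.9925,0,-.1219]);n=np.array([.1219,0,.9925])
go(rack(s+12*u+.5*n),96.7,7)
go(rack(s+1.5*u+.5*n),96.7,7)"
```

```text
t 6.0 shift [0.054, -0.007, 0.016] turn [0.011, 0.004, -0.006] tcp [0.5077, -0.0152, 0.0795]
t 6.0 shift [0.106, -0.007, 0.016] turn [0.011, 0.004, -0.006] tcp [0.5064, -0.0048, 0.0808]
```

View pics/s2.png

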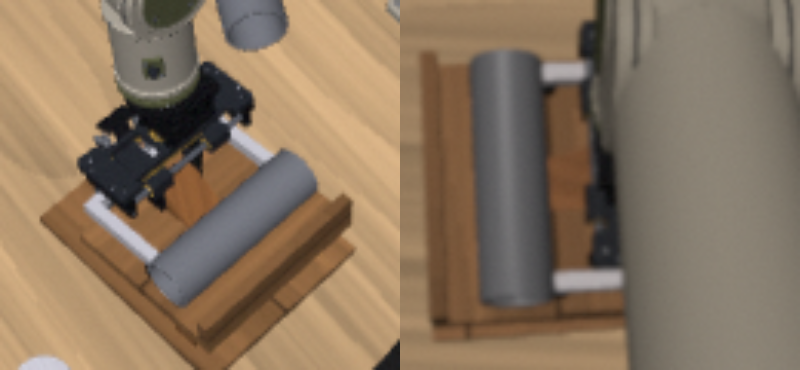

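The chock hangs centred between the stop's arms, with its thin edge just short of the pipe. I'll lower it until it touches the board.

play_rows(
  increments=[
    [0,-0.005,0.005,0,0,0,-1],
    [0,-0.005,0.01,0,0,0,-1],
    [0,-0.005,0.015,0,0,0,-1],
    [0,-0.005,0.015,0,0,0,-1],
  ],
)

```text
t: 6.5
position: [0.5089, -0.0256, 0.0778]
orientation: [179.7, -6.9, 96.5]
contact_force: [0.7, 0.5, -1.9]
grip_width: 0.0452
finger_force: 19.9
```

play_rows(
  increments=[
    [0,0,0.005,0,0,0,-1],
    [0,0,0.008,0,0,0,-1],
    [0,0,0.008,0,0,0,-1],
  ],
)

```text
t: 6.88
position: [0.5091, -0.0257, 0.0774]
orientation: [179.8, -6.9, 96.5]
contact_force: [-6.4, -1.2, 14.0]
grip_width: 0.0444
finger_force: 19.9
```

play_rows(
  increments=[
    [0,0,-0.005,0,0,0,-1],
    [0.02,0,-0.005,0,0,0,-1],
    [0.04,0,-0.005,0,0,0,-1],
    [0.06,0,-0.005,0,0,0,-1],
    [0.08,0,-0.005,0,0,0,-1],
    [0.09,0,-0.005,0,0,0,-1],
    [0.09,0,-0.005,0,0,0,-1],
  ],
)

```text
t: 7.75
position: [0.5072, -0.0077, 0.0797]
orientation: [179.7, -6.9, 96.5]
contact_force: [0.1, -3.9, 5.6]
grip_width: 0.0455
finger_force: 19.9
```

```bash
python3 -c "
from h import *
a=cams.get_image('scene')[150:270,195:325,::-1];b=cams.get_image('top')[120:230,185:305,::-1]
cv2.imwrite('pics/top_s3.png',cams.get_image('top')[:,:,::-1])
a=cv2.resize(a,(400,370));b=cv2.resize(b,(400,370));cv2.imwrite('pics/s3.png',np.hstack([a,b]))
s=np.array([-5.3,0,88.4]);u=np.array([.9925,0,-.1219]);n=np.array([.1219,0,.9925])
go(rack(s),96.7,7);print(telemetry.observe()['contact_force'])"
```

```text
t 7.9 shift [0.023, -0.002, -0.001] turn [0.01, 0.004, -0.006] tcp [0.5063, -0.0033, 0.0805]
[ 0.72847904 -3.57126813  5.45129307]
```

View pics/s3.png

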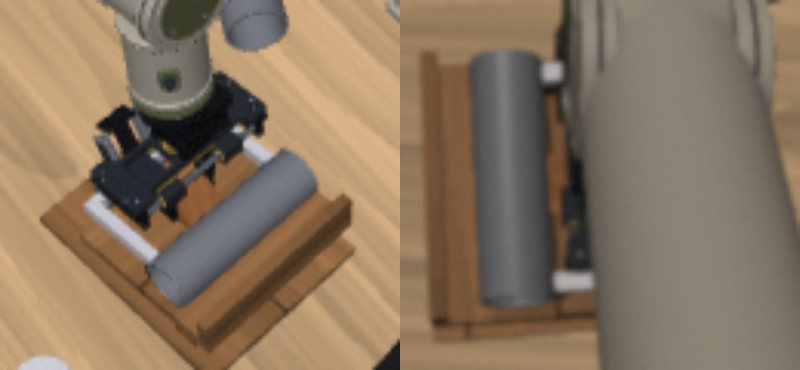

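play_rows(
  increments=[
    [0.007,0,0,0,0,0,-1],
    [0.014,0,0,0,0,0,-1],
    [0.02,0,0,0,0,0,-1],
    [0.024,0,0,0,0,0,-1],
    [0.024,0,0,0,0,0,-1],
  ],
)

```text
t: 8.52
position: [0.5068, -0.0037, 0.0802]
orientation: [179.7, -6.8, 96.5]
contact_force: [1.0, -6.1, 4.6]
grip_width: 0.0446
finger_force: 19.9
```

```bash
python3 -c "
from h import *
s=np.array([-5.3,0,88.4]);u=np.array([.9925,0,-.1219]);n=np.array([.1219,0,.9925])
go(rack(s),96.7,7);print(telemetry.observe()['contact_force'])
for n in('top0','top_s3',None):
    im=cv2.imread(f'pics/{n}.png') if n else cams.get_image('top')[:,:,::-1].copy()
    g=cv2.cvtColor(im,cv2.COLOR_BGR2GRAY).astype(float);S=cv2.cvtColor(im,cv2.COLOR_BGR2HSV)[:,:,1]
    # pipe left edge, column of saturation drop at rows
    print(n,[round(float(np.interp(-80,-S[y,195:222][np.argmax(S[y,195:215]):].astype(float),195+np.argmax(S[y,195:215])+np.arange(27-np.argmax(S[y,195:215])))),2) for y in(150,165,180,195)], [S[y,200:222].tolist() for y in (170,)])
"
```

```text
t 8.53 shift [0.003, -0.002, -0.001] turn [0.011, 0.005, -0.007] tcp [0.5063, -0.0033, 0.0805]
[ 1.01208165 -6.11180832  4.60984181]
top0 [205.9, 206.54, 207.25, 207.96] [[129, 126, 133, 133, 132, 129, 123, 65, 10, 3, 6, 6, 5, 5, 2, 2, 4, 2, 5, 5, 3, 6]]
top_s3 [205.93, 206.53, 207.27, 207.94] [[133, 131, 129, 131, 129, 133, 121, 67, 6, 3, 9, 6, 5, 3, 5, 5, 6, 4, 7, 5, 5, 3]]
None [205.51, 206.27, 206.83, 207.65] [[131, 131, 131, 131, 129, 129, 111, 47, 0, 0, 3, 3, 3, 5, 5, 2, 4, 4, 5, 3, 5, 8]]
```

The pipe's edge moved about 0.4 px (~1 mm) uphill, so the chock is in contact and snug. I'll release it and back out along the tool axis.

play_rows(
  increments=[
    [0,0,-0.002,0,0,0,0.5],
    [0,0,-0.002,0,0,0,0.7],
    [0,0,-0.002,0,0,0,0.7],
    [0,0,-0.002,0,0,0,0.7],
    [0,0,-0.002,0,0,0,0.7],
  ],
)

```text
t: 9.2
position: [0.5063, -0.0031, 0.0804]
orientation: [179.7, -6.9, 96.5]
contact_force: [-0.0, 0.7, 0.3]
grip_width: 0.0735
finger_force: 0.0
```

play_rows(
  increments=[
    [0,0,-0.05,0,0,0,0.7],
    [0,0,-0.2,0,0,0,0.7],
    [0,0,-0.4,0,0,0,1],
    [-0.1,0,-0.6,0,0,0,1],
    [-0.4,0,-0.75,0,0.3,0,1],
    [-0.7,0,-0.8,0,0.6,0,1],
    [-0.9,0,-0.8,0,0.75,0,1],
    [-0.9,0,-0.8,0,0.75,0,1],
  ],
)

```text
t: 10.2
position: [0.5269, -0.2058, 0.2154]
orientation: [179.9, -29.5, 96.0]
contact_force: [-0.4, 0.7, -0.3]
grip_width: 0.087
finger_force: 0.0
```

```bash
python3 -c "
from h import *
a=cams.get_image('scene')[150:270,195:325,::-1];b=cams.get_image('top')[120:230,185:305,::-1]
a=cv2.resize(a,(400,370));b=cv2.resize(b,(400,370));cv2.imwrite('pics/s4.png',np.hstack([a,b]))
ax=np.array([.5,0,.866])
for d in(80,30,0): go(rack(np.array([98,0,81])+d*ax),96.7,30)"
```

```text
t 10.3 shift [0.068, 0.002, 0.466] turn [0.012, 0.019, -0.003] tcp [0.5226, -0.1426, 0.1434]
t 10.3 shift [0.07, 0.001, 0.716] turn [0.012, 0.019, -0.003] tcp [0.5197, -0.1178, 0.1001]
t 10.3 shift [0.072, -0.0, 0.866] turn [0.012, 0.019, -0.003] tcp [0.518, -0.1029, 0.0741]
```

View pics/s4.png

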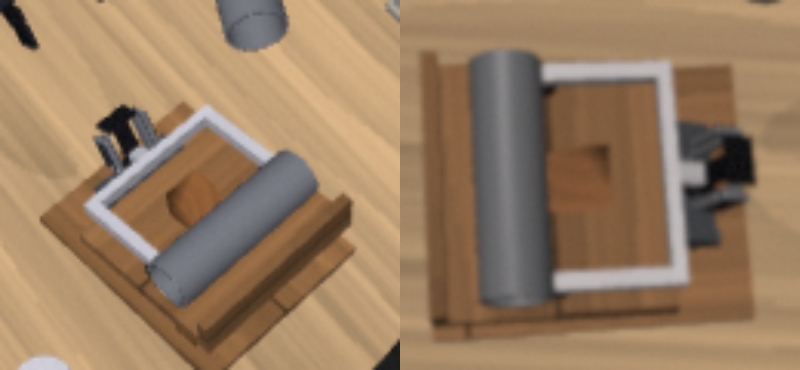

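The chock is snug under the pipe's middle, square and free, and the stop is still plugged in. Next I'll approach the stop's grip along its axis.

play_rows(
  increments=[
    [0.07,0,0.1,0.01,0.02,0,1],
    [0.07,0,0.3,0.01,0.02,0,1],
    [0.07,0,0.45,0.01,0.02,0,1],
    [0.07,0,0.55,0.01,0.02,0,1],
    [0.07,0,0.55,0.01,0.02,0,1],
  ],
)

```text
t: 10.92
position: [0.5207, -0.1315, 0.1291]
orientation: [-180.0, -30.0, 96.9]
contact_force: [-0.3, -1.7, -0.3]
grip_width: 0.087
finger_force: 0.0
```

```bash
python3 -c "
from h import *
a=cams.get_image('scene')[130:230,180:310,::-1];b=cams.get_image('top')[120:220,205:335,::-1]
a=cv2.resize(a,(400,308));b=cv2.resize(b,(400,308));cv2.imwrite('pics/s5.png',np.hstack([a,b]))
go(rack([98,0,81]),96.7,30)"
```

```text
t 11.03 shift [-0.006, -0.0, 0.32] turn [0.002, 0.003, 0.002] tcp [0.518, -0.1029, 0.0741]
```

View pics/s5.png

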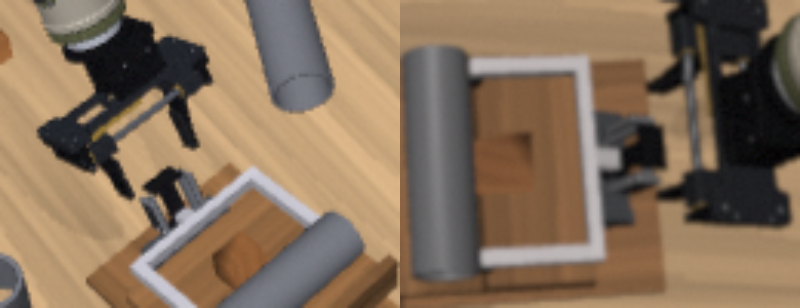

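The open fingers straddle the grip on its axis, so I'll descend.

play_rows(
  increments=[
    [0,0,0.08,0,0,0,1],
    [0,0,0.16,0,0,0,1],
    [-0.005,0,0.23,0,0,0,1],
    [-0.005,0,0.29,0,0,0,1],
    [-0.005,0,0.31,0,0,0,1],
    [-0.005,0,0.31,0,0,0,1],
  ],
)

```text
t: 11.78
position: [0.5176, -0.1041, 0.0744]
orientation: [-180.0, -30.0, 96.6]
contact_force: [0.1, 0.3, 0.9]
grip_width: 0.0874
finger_force: 0.0
```

play_rows(
  increments=[
    [0,0,0,0,0,0,-1],
    [0,0,0,0,0,0,-1],
    [0,0,0,0,0,0,-1],
    [0,0,0,0,0,0,-1],
    [0,0,0,0,0,0,-1],
    [0,0,0,0,0,0,-1],
  ],
  grip_force=22,
)

```text
t: 12.52
position: [0.5177, -0.1045, 0.0748]
orientation: [180.0, -30.0, 96.6]
contact_force: [0.1, -2.9, 4.7]
grip_width: 0.0434
finger_force: 22.0
```

play_rows(
  increments=[
    [0,0,-0.03,0,0,0,-1],
    [0,0,-0.07,0,0,0,-1],
    [0,0,-0.11,0,0,0,-1],
    [0,0,-0.15,0,0,0,-1],
    [0,0,-0.19,0,0,0,-1],
    [0,0,-0.23,0,0,0,-1],
    [0,0,-0.25,0,0,0,-1],
    [0,0,-0.25,0,0,0,-1],
  ],
)

```text
t: 13.52
position: [0.5206, -0.1291, 0.1179]
orientation: [180.0, -30.0, 96.6]
contact_force: [-0.9, 0.5, -1.4]
grip_width: 0.0428
finger_force: 22.0
```

The stop is out. I'll lift it further along the axis and check the pipe.

play_rows(
  increments=[
    [0,0,-0.1,0,0,0,-1],
    [0,0,-0.3,0,0,0,-1],
    [0,0,-0.5,0,0,0,-1],
    [0.1,0,-0.7,0,0,0,-1],
    [0.2,0,-0.8,0,-0.1,0,-1],
    [0.2,0,-0.8,0,-0.2,0,-1],
    [0.2,0,-0.8,0,-0.2,0,-1],
  ],
)

```text
t: 14.4
position: [0.5255, -0.1729, 0.2758]
orientation: [-180.0, -24.0, 96.7]
contact_force: [-0.3, -0.7, -1.5]
grip_width: 0.0433
finger_force: 22.0
```

```bash
python3 -c "
from h import *
a=cams.get_image('scene')[60:280,170:370,::-1];b=cams.get_image('top')[100:230,185:335,::-1]
a=cv2.resize(a,(400,440));b=cv2.resize(b,(400,440));cv2.imwrite('pics/s6.png',np.hstack([a,b]))
go([.50,.1,.29],99,20)
go([.477,.309,.20],101.5,10)
print(telemetry.observe()['q'].round(0))
im=cv2.imread('pics/top0.png');hsv=im.max(2);m=(hsv<40).astype(np.uint8);c=max([c for c in cv2.findContours(m[140:230,75:170].copy(),0,1)[0]],key=cv2.contourArea)+[75,140]
p=cv2.approxPolyDP(cv2.convexHull(c),3,True).reshape(-1,2);print(p.tolist(),plane('top',p,.005)[:,:2].round(3).tolist())"
```

```text
t 14.5 shift [1.284, 0.033, 0.532] turn [0.026, -0.136, -0.075] tcp [0.4996, 0.1027, 0.2825]
t 14.5 shift [2.053, 0.041, 1.37] turn [0.043, -0.469, -0.157] tcp [0.4767, 0.3104, 0.1921]
[ 48.  21. -29.  81. -11.  91.  27.]
[[151, 150], [156, 211], [93, 220], [90, 159]] [[0.58, 0.283], [0.395, 0.247], [0.358, 0.43], [0.542, 0.467]]
```

View pics/s6.png

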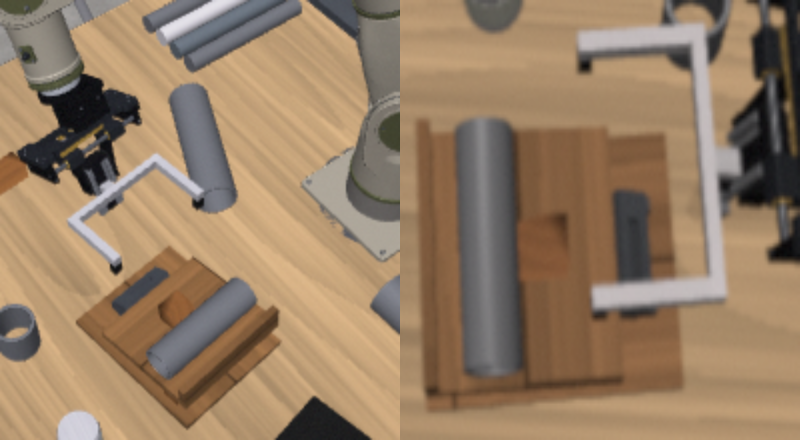

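The stop is held cleanly, and the pipe rests against the chock with the rack in order. I'll carry the stop over to the mat.

play_rows(
  increments=[
    [0.15,0,0.06,0,0,0,-1],
    [0.4,0.01,0.16,0,0,0,-1],
    [0.65,0.02,0.27,0,-0.05,-0.03,-1],
    [0.9,0.03,0.38,0,-0.1,-0.06,-1],
    [1,0.03,0.43,0.02,-0.15,-0.08,-1],
    [1,0.03,0.43,0.02,-0.15,-0.08,-1],
  ],
)

```text
t: 15.25
position: [0.5057, 0.045, 0.2784]
orientation: [179.7, -19.5, 99.4]
contact_force: [0.3, -0.2, -1.9]
grip_width: 0.043
finger_force: 22.0
```

```bash
python3 -c "
from h import *
go([.479,.309,.27],101.3,10);go([.479,.309,.12],101.3,10)"
```

```text
t 15.25 shift [1.227, 0.081, 0.522] turn [0.025, -0.318, -0.063] tcp [0.4787, 0.3104, 0.2621]
t 15.25 shift [0.976, 0.078, 1.229] turn [0.025, -0.318, -0.063] tcp [0.4787, 0.3104, 0.1121]
```

play_rows(
  increments=[
    [0.15,0.01,0.05,0,0,0,-1],
    [0.4,0.03,0.15,0,-0.1,-0.02,-1],
    [0.65,0.05,0.25,0.01,-0.2,-0.04,-1],
    [0.9,0.07,0.35,0.02,-0.3,-0.06,-1],
    [1,0.07,0.42,0.02,-0.32,-0.06,-1],
    [1,0.07,0.42,0.02,-0.32,-0.06,-1],
  ],
)

```text
t: 16.0
position: [0.4855, 0.2597, 0.2653]
orientation: [180.0, -9.9, 101.1]
contact_force: [-0.4, -0.9, -2.1]
grip_width: 0.0431
finger_force: 22.0
```

```bash
python3 -c "
from h import *
go([.479,.309,.12],101.3,10);go([.479,.309,.073],101.3,10)"
```

```text
t 16.0 shift [0.119, 0.015, 0.798] turn [0.002, 0.002, -0.007] tcp [0.4787, 0.3104, 0.1121]
t 16.0 shift [0.079, 0.015, 1.03] turn [0.002, 0.002, -0.007] tcp [0.4787, 0.3104, 0.0651]
```

play_rows(
  increments=[
    [0.2,0.01,0.05,0,0,0,-1],
    [0.22,0.015,0.2,0,0,0,-1],
    [0.19,0.015,0.4,0,0,0,-1],
    [0.15,0.015,0.6,0,0,0,-1],
    [0.12,0.015,0.75,0,0,0,-1],
    [0.12,0.015,0.8,0,0,0,-1],
    [0.12,0.015,0.8,0,0,0,-1],
  ],
)

```text
t: 16.88
position: [0.4806, 0.3088, 0.113]
orientation: [179.9, -9.9, 100.9]
contact_force: [-0.5, -0.2, -1.4]
grip_width: 0.043
finger_force: 22.0
```

```bash
python3 -c "
from h import *
a=cams.get_image('scene')[200:350,240:420,::-1];b=cams.get_image('top')[100:230,65:215,::-1]
a=cv2.resize(a,(400,340));b=cv2.resize(b,(400,340));cv2.imwrite('pics/s7.png',np.hstack([a,b]))
go([.479,.309,.076],101.3,10);go([.479,.309,.068],101.3,10)"
```

```text
t 16.98 shift [-0.035, -0.011, 0.229] turn [0.011, 0.003, -0.011] tcp [0.4787, 0.3104, 0.0681]
t 16.98 shift [-0.042, -0.012, 0.268] turn [0.011, 0.003, -0.011] tcp [0.4787, 0.3104, 0.0601]
```

View pics/s7.png

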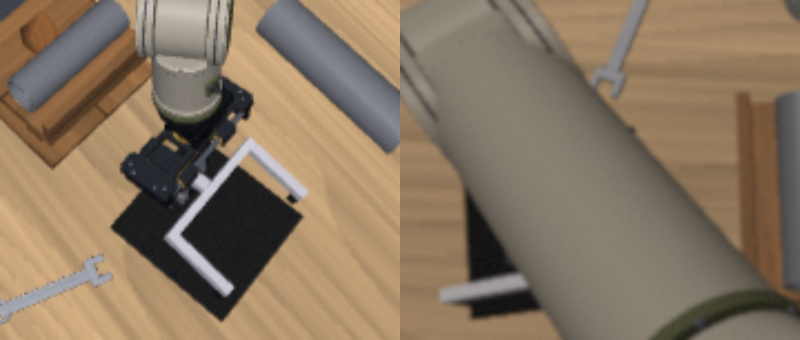

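The stop hangs square over the mat with its feet inboard, so I'll lower it until it touches.

play_rows(
  increments=[
    [-0.02,0,0.06,0,0,0,-1],
    [-0.03,0,0.13,0,0,0,-1],
    [-0.035,-0.01,0.19,0,0,0,-1],
    [-0.035,-0.01,0.225,0,0,0,-1],
    [-0.04,-0.01,0.245,0,0,0,-1],
    [-0.04,-0.01,0.245,0,0,0,-1],
  ],
)

```text
t: 17.73
position: [0.4781, 0.31, 0.0634]
orientation: [179.8, -9.9, 101.0]
contact_force: [-0.3, 0.1, -1.3]
grip_width: 0.0427
finger_force: 22.0
```

play_rows(
  increments=[
    [0,0,0.006,0,0,0,-1],
    [0,0,0.012,0,0,0,-1],
    [0,0,0.018,0,0,0,-1],
    [0,0,0.018,0,0,0,-1],
  ],
)

```text
t: 18.23
position: [0.4785, 0.3105, 0.0622]
orientation: [179.7, -9.8, 101.0]
contact_force: [-8.1, -9.6, 25.1]
grip_width: 0.0431
finger_force: 22.0
```

play_rows(
  increments=[
    [0,0,-0.008,0,0,0,-1],
    [0,0,-0.01,0,0,0,-1],
    [0,0,-0.01,0,0,0,-1],
  ],
)

```text
t: 18.6
position: [0.4784, 0.3103, 0.0625]
orientation: [179.8, -9.9, 101.0]
contact_force: [-1.5, -2.8, 7.4]
grip_width: 0.043
finger_force: 22.0
```

play_rows(
  increments=[
    [0,0,0,0,0,0,0.2],
    [0,0,0,0,0,0,0.6],
    [0,0,0,0,0,0,1],
    [0,0,0,0,0,0,1],
    [0,0,0,0,0,0,1],
    [0,0,0,0,0,0,1],
  ],
)

```text
t: 19.35
position: [0.4778, 0.3102, 0.0618]
orientation: [179.8, -9.9, 101.0]
contact_force: [0.6, 0.4, 0.2]
grip_width: 0.0859
finger_force: 0.0
```

play_rows(
  increments=[
    [0,0,-0.06,0,0,0,1],
    [0,0,-0.2,0,0,0,1],
    [0,0,-0.4,0,0,0,1],
    [0,0,-0.6,0,0,0,1],
    [-0.2,0,-0.7,0,0,0,1],
    [-0.45,0,-0.8,0,0,0,1],
    [-0.45,0,-0.8,0,0,0,1],
  ],
)

```text
t: 20.23
position: [0.5017, 0.1917, 0.2054]
orientation: [179.7, -9.8, 100.6]
contact_force: [0.1, -0.3, -0.1]
grip_width: 0.0867
finger_force: 0.0
```

```bash
python3 -c "
from h import *
a=cams.get_image('scene')[170:350,200:420,::-1];b=cams.get_image('top')[100:240,65:315,::-1]
a=cv2.resize(a,(400,340));b=cv2.resize(b,(400,224));W=np.zeros((340,800,3),np.uint8);W[:,:400]=a;W[:224,400:]=b;cv2.imwrite('pics/s8.png',W)"
```

```text
(no output)
```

View pics/s8.png

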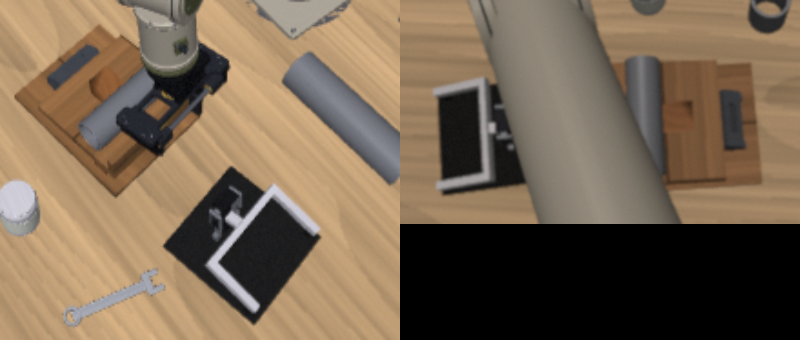

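The stop stands on the mat with its grip well over it. The pipe rests on the chock, and the arm is clear of everything. Handing in.

```bash
python3 -c "
from rig import workorder
print(workorder.close_job())"
```

```text
the job is handed in; nothing more can be done
None
```

The job is handed in, though no verdict came back: in the last pictures the chock sits snug under the pipe, the pipe rests on it, the stop stands on the mat with its grip over it, and the arm is clear.

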